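# Line up the cooking things by height on the rack and set its stop

### The job

Stand the pepper mill, the orange-lidded jar and the kitchen timer upright on the three cork discs of the wooden rack, one centred on each, in order of height with the tallest at the end nearer the mug. Slide the rack's stop along its bar until it stands on the dark line, so that it closes off the row, and leave it there. Leave the tin and the mug where they are.

Things in the scene. Friction and masses are not known exactly. Their poses are not given: they have to be found in the camera images.
- timer: Wind-up kitchen timer, a squat round drum with a white lower half and a red upper half, the shortest of the three: 50 mm high, 62 mm across; the red half is fixed here. Stands upright; origin at the centre of its underside, z up.
- orange_jar: Clear spice jar with a wide ribbed orange screw lid and an orange foot, round, 110 mm high, 62 mm across (lid and foot), narrower in the middle; the lid, fixed on, is the part from 87 to 109 mm high. Stands upright; origin at the centre of its underside, z up.
- pepper_mill: Turned dark-brown wooden pepper mill with a waist and a small metal button on top, round, the tallest of the three: 170 mm high; body 58 mm across at the foot, tapering to 48 mm at 120 mm high, head 49 mm across (widest at 141 mm) from 123 to 159 mm, fixed here. Stands upright; origin at the centre of its underside, z up.
- rack: Fixed wooden board 12 mm thick; origin on the worktop at the row's middle, z up. x -108 to +46, y -232 to +136 mm. Three flush dark cork discs, 68 mm across, at x = 0, y = -84, 0, +84 mm (top z = 12). End cheek at y = +130, top z = 52. Steel bar along y at x = -90 mm, 8 mm thick, top z = 32; end posts top z = 36. Dark inlaid line 6 mm wide across the board at y = -132 mm.
- stop (a joint): Stop sliding on the rack's bar, in m: 0 = fully out (centre at rack y = -202 mm), grows towards the discs (rack +y), end of travel 0.082. At 0.070 it stands centred on the dark line. Friction about 1.5 N; stays where left. A 6 mm wooden plate across the board (rack x -81 to +33 mm, top z = 60 mm) on a 22 mm dark collar round the bar (top z = 40 mm).
- stop_knob (a point): Top centre of the stop's upright round black grip knob: 20 mm across, from z = 46 to 82 mm above the worktop, standing on the collar, on the stop's centre plane (rack x = -90 mm), so it is level with the dark line when the stop is. Fingers can close on it in any direction where neighbours leave room.
- tin: Food tin, 75 mm across, 58 mm high, loose; origin at the centre of its underside. A bystander, to be left where it is.
- mug: Green and white mug with a handle, 78 x 116 mm, 101 mm high, loose; origin at the centre of its underside. It stands behind the rack towards one or the other end (clearly on the rack's +y or -y side) and so tells which end of the row is the tall end. To be left where it is.
Not all that is in view belongs to the job. What is shaped like the timer but pink or turquoise is not meant.

How it is judged:
By the outcome, as a careful person would: the job done as asked, in the order asked, and still so for the second after the job is handed in, with the robot touching nothing.
It also fails if it takes over 104 s, if anything falls off the work surface, if the arm or the gripper's body presses on something with over 40 N, if the wrist force passes 120 N, or if a joint passes its speed limit or range.

### The arm

A 6-joint arm with a two-finger parallel gripper is mounted at the origin on a cart in front of the work surface, level with it; the furniture and walls round the work are solid. World frame = base frame: x ahead of the robot, y to its left, z up, the work surface at z = 0. Lengths are in mm, angles in rad, forces in N, time in s.
With the tool pointing down it reaches from about 275 to 825 mm from the base axis. Payload 4.9 kg.
Tool frame: the origin (TCP) lies at the very end of the fingers, on their centre line; the grasp point (between the pads) lies 19 mm behind it; z points along the fingers, y is the direction in which the jaws open and shut (so a half turn about z gives the same grasp; the last joint's range is limited). The gripper opens to 85 mm and grips with 20 to 120 N. Pads are 22 mm wide; open, the fingers measure 114 mm over their backs; the gripper's body (76 mm by 85 mm) begins 54 mm behind the grasp point. The pads swing forward as they close: fully open they stand 13 mm farther back than shut.
Start: joints at [1.108, 0.326, -0.193, 1.052, 0, 1.437], TCP at [177.594, 520.556, 231.281] pointing down, gripper open.
Joint ranges: [-2.65, 2.65], [-0.97, 1.79], [-1.3, 1.35], [-1.93, 2.1], [-1.47, 1.37], [-3.14, 3.14]. Speed limits (rad/s): [2.57, 2.57, 3.14, 3.14, 3.14, 3.14].

### API

Orientations are given as [roll, pitch, yaw] about the fixed x, y, z axes, in that order (R = Rz(yaw) Ry(pitch) Rx(roll)).
In Python, from bench import bot, solve_ik, imaging gives the robot as it stands. Calls block until the motion is done:
- bot.move_ptp(position, orientation): joint-space move of the TCP to a pose.
- bot.movel(position, rot=None, max_speed=150, threshold=None): straight line of the TCP; rot=None keeps the orientation; max_speed is the mean speed in mm/s. With threshold (N) it stops when the force on the tool has changed by that much, and returns True; else False.
- bot.move_j(angles): joint-space move.
- bot.grip(opening, effort=None): opening from 0.0 (shut) to 1.0 (fully open); effort is the grip in N (None keeps the last); returns when the fingers have stopped.
- bot.dwell(seconds).
- solve_ik(position, orientation): joint angles nearest the present ones, or None.
- bot.get_state(): the state.
- imaging.capture(name): name is "scene" or "top" or "wrist"; returns the picture (480x640x3 uint8, blue, green, red); there is no depth.
- imaging.camera_model(name): a dict with "K" (3x3 intrinsics, pixels), "k1" (the pictures are not rectified: a ray, as slopes to the right and down, at radius r is drawn at 1 + k1 r^2 times it, then the intrinsics apply), "position" and "rotation" of the camera in the world. Camera axes: x right, y up, looking along -z (the intrinsics and any distortion apply to the point x, -y, -z); pixel columns grow to the right and rows downward; lengths in mm; the calibration is good to about 2 mm. A picture is of the moment at which its call begins: read the wrist's pose just before it. camera_model takes no time and is no camera call; for the wrist camera it gives the pose at the moment of the call.
A pose or a line that the arm cannot do raises bot.IKError and nothing moves.
- bot.sign_off(): hands the job in, once; it reports no verdict.
The state is a dict: "t": time; "qpos": joint angles; "joint_velocities": joint speeds; "effort": joint torques, N m; "tcp_pos": TCP position; "orientation": TCP orientation; "contact_force": force on the tool from outside, world axes, zero at the start; "wrist_torque": the same for the moment, N m; "opening": opening from 0.0 (shut) to 1.0 (fully open).
Only numpy, scipy, OpenCV 4.12 (cv2) and the standard library are available. Lean on these libraries where they do the work, as an engineer would, in place of code of your own. Each camera call takes 0.05 s, during which the arm holds its last target. There are 200 camera calls.

## Working session

There is one attempt and no reset: what is moved stays moved. The work goes in short steps, each a Python script; the robot and the scene stay as the last script left them, time stands still between calls to the robot, and variables do not carry over. Pictures are saved under pics/ and viewed, about 12 in all and at most 16, crops included, and the job is handed in when it is done.

```bash
ls; mkdir -p pics
python3 - <<'E'
from bench import bot,imaging
import cv2
for n in("scene","top"):
    cv2.imwrite(f"pics/{n}0.png",imaging.capture(n)); m=imaging.camera_model(n); print(n,m)
print(bot.get_state())
E
```

```text
pics
scene {'K': array([[433.95443008,   0.        , 317.07743442],
       [  0.        , 433.95443008, 235.55540507],
       [  0.        ,   0.        ,   1.        ]]), 'k1': -0.09618874815081893, 'position': array([-453.62836335, -792.58393619,  716.12529577]), 'rotation': array([ 1.14301636, -0.02751489, -0.72951845])}
top {'K': array([[441.01310788,   0.        , 324.95863174],
       [  0.        , 441.01310788, 241.06458198],
       [  0.        ,   0.        ,   1.        ]]), 'k1': 0.010756504925073624, 'position': array([ 335.24472614,  197.96230938, 1291.40491193]), 'rotation': array([ 0.13861867,  0.00181513, -1.58523604])}
{'t': 0.1, 'qpos': array([ 1.10781164e+00,  3.26863419e-01, -1.93469303e-01,  1.05199848e+00,
        1.24894941e-06,  1.43657513e+00]), 'joint_velocities': array([ 1.17239641e-04,  8.15835364e-05,  3.54895040e-03,  4.00672635e-04,
       -1.06999424e-03, -5.35097514e-04]), 'effort': array([ 2.35633175e-03, -4.44237363e+01,  2.63039464e+01,  7.81376468e-03,
        7.19204877e-06,  1.93336342e-05]), 'tcp_pos': array([177.34940702, 520.08141794, 230.5891251 ]), 'orientation': array([-3.14007175e+00, -2.06632732e-04,  2.81282901e+00]), 'contact_force': array([-0.34582376, -0.02198334,  0.49651138]), 'wrist_torque': array([-0.02682829,  0.00418913,  0.01323274]), 'opening': 0.9983257543502101}
```

View pics/top0.png

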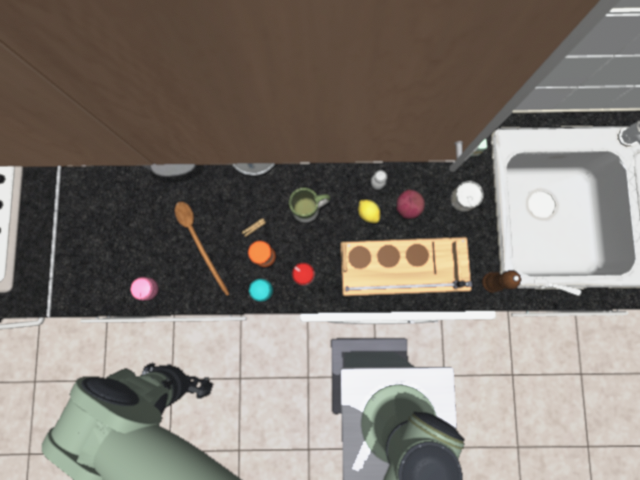

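View pics/scene0.png

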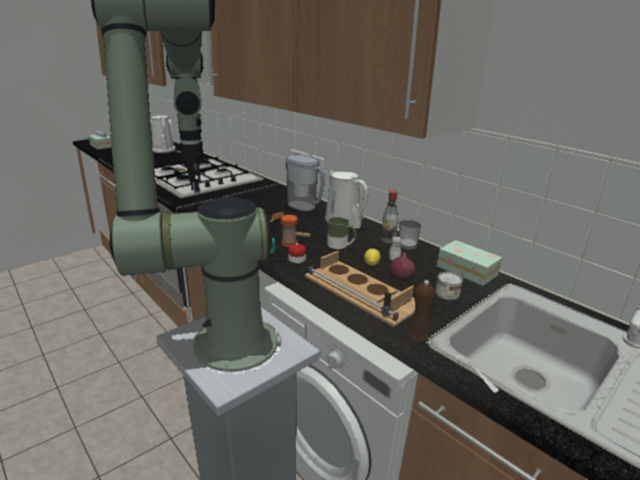

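The mug is at px (304,203), on the rack's left/cheek end (+y). The red timer is at (303,274), the jar at (261,253) and the mill by the sink, base about (491,282). The stop is at the right end, at about (456,263). So the order from the cheek is mill, jar, timer.

```bash
cat > h.py <<'E'
import numpy as np, cv2
from scipy.spatial.transform import Rotation as R
from bench import bot, solve_ik, imaging
def Rm(m):
    r=np.asarray(m['rotation']); return r if r.shape==(3,3) else R.from_euler('xyz',r).as_matrix()
def px2w(m,uv,z):
    K=m['K']; d=np.array([(uv[0]-K[0,2])/K[0,0],(uv[1]-K[1,2])/K[1,1]]); s=d.copy()
    for _ in range(20): s=d/(1+m['k1']*(s@s))
    v=Rm(m)@np.array([s[0],-s[1],-1]); p=np.asarray(m['position'])
    return (p+v*(z-p[2])/v[2])[:2]
def w2px(m,P):
    c=Rm(m).T@(np.asarray(P,float)-m['position']); s=np.array([c[0],-c[1]])/-c[2]
    s=s*(1+m['k1']*(s@s)); K=m['K']; return np.array([K[0,0]*s[0]+K[0,2],K[1,1]*s[1]+K[1,2]])
def crop(img,x,y,w,h,k,name): cv2.imwrite(name,cv2.resize(img[y:y+h,x:x+w],None,fx=k,fy=k,interpolation=cv2.INTER_CUBIC))
E
python3 - <<'E'
from h import *
im=cv2.imread('pics/top0.png'); m=imaging.camera_model("top")
a=cv2.resize(im[185:315,240:400],None,fx=5,fy=5,interpolation=3)
b=cv2.resize(im[185:315,390:550],None,fx=5,fy=5,interpolation=3)
cv2.imwrite('pics/ca.png',a[:600]);cv2.imwrite('pics/cb.png',b[:600])
for n,uv,z in [('timer',(303,274),50),('jar',(260,253),110),('mill',(510,280),165),('d1',(360,258),12),('d0',(389,256),12),('d-1',(417,255),12),('mug',(303,203),90),('tin',(468,194),58)]: print(n,px2w(m,uv,z))
E
```

```text
timer [415.82919944 260.82539381]
jar [470.18199977 373.22062123]
mill [ 385.63175472 -270.89017493]
d1 [462.45087103  96.36554479]
d0 [467.07476215  11.74987543]
d-1 [468.81962245 -69.86313411]
mug [610.75874423 257.3053175 ]
tin [ 637.27232958 -213.46833127]
```

View pics/ca.png

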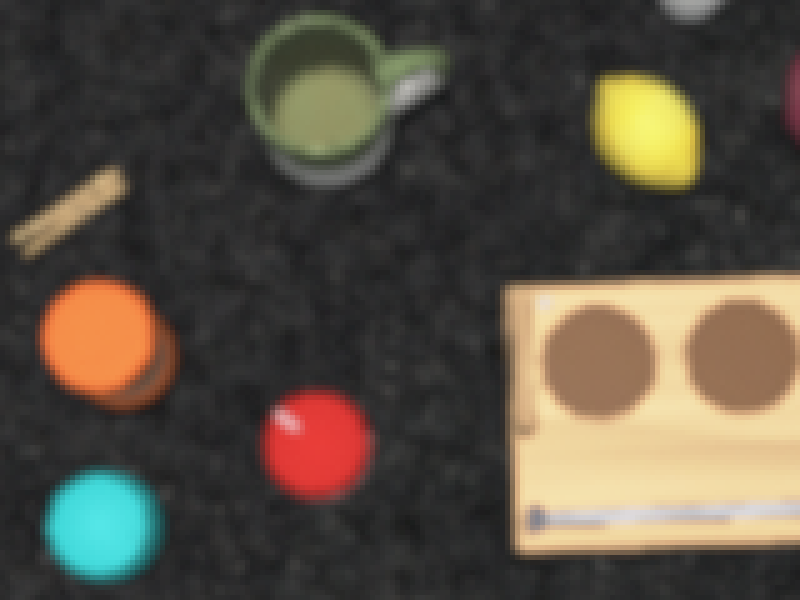

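View pics/cb.png

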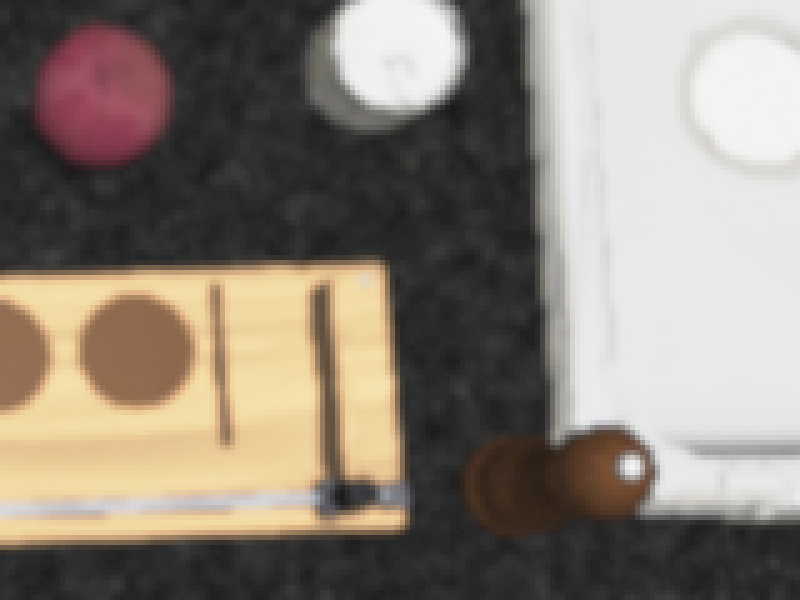

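Run:
```python
from h import *
m=imaging.camera_model("top")
A=lambda x,y:(240+x/5-.4,185+y/5-.4); B=lambda x,y:(390+x/5-.4,185+y/5-.4)
D=np.array([px2w(m,A(599,361),12),px2w(m,A(743,355),12),px2w(m,B(136,350),12)])
v=D[0]-D[2]; print('discs',D,np.linalg.norm(v)/2,'rackyaw',np.arctan2(-v[0],v[1]), D.mean(0))
for n,uv,z in [('timer',A(317,444),48),('jar',A(99,336),109),('millbutton',B(631,466),170),('millfoot',B(512,485),4),('knob',B(352,493),82),('jarfoot',A(128,358),4),
 ('corner FL',A(502,285),12),('NL',A(515,555),12),('FR',B(387,262),12),('NR',B(408,532),12)]: print(n,px2w(m,uv,z))
for n in ("scene",):
  ms=imaging.camera_model(n)
print(imaging.camera_model("wrist"))
for p in ([416,261],[470,373],[386,-270],[467,12]):
  for y in (np.pi/2,-np.pi/2): print(p,y,solve_ik([*p,220],[np.pi,0,y]))
```

```text
discs [[465.98713617  98.02380878]
 [468.2795878   14.03889682]
 [469.99921376 -69.33196203]] 83.701927678137 rackyaw 0.023968753693071027 [468.08864591  14.24358119]
timer [417.64835495 260.91403378]
jar [473.57730065 375.00678841]
millbutton [ 390.75457783 -283.82507617]
millfoot [ 388.92233345 -285.53165518]
knob [ 382.52852335 -168.9557708 ]
jarfoot [472.62019918 373.6386176 ]
corner FL [511.52395435 153.68675748]
NL [354.50946684 149.21596503]
FR [ 519.65851665 -218.31010948]
NR [ 362.47129788 -221.0581158 ]
{'K': array([[355.7806083 ,   0.        , 321.77627693],
       [  0.        , 355.7806083 , 237.89535654],
       [  0.        ,   0.        ,   1.        ]]), 'k1': -0.008855658469006546, 'position': array([101.53553615, 546.02092377, 372.80347166]), 'rotation': array([-3.17631282e-01,  9.50950335e-04,  1.24123552e+00])}
[416, 261] 1.5707963267948966 [ 0.40989096  0.22618025 -0.35998724  0.98462884  0.          1.98068729]
[416, 261] -1.5707963267948966 [ 0.40989096  0.22618025 -0.35998724  0.98462884  0.         -1.16090537]
[470, 373] 1.5707963267948966 [ 0.54786533  0.4261757  -0.07273973  1.07188091  0.          2.11866165]
[470, 373] -1.5707963267948966 [ 0.54786533  0.4261757  -0.07273973  1.07188091  0.         -1.022931  ]
[386, -270] 1.5707963267948966 [-0.76726484  0.18931273 -0.40743437  0.97404923  0.          0.80353149]
[386, -270] -1.5707963267948966 [-0.76726484  0.18931273 -0.40743437  0.97404923  0.         -2.33806116]
[467, 12] 1.5707963267948966 [-0.1325186   0.18209946 -0.41650592  0.97219095  0.          1.43827773]
[467, 12] -1.5707963267948966 [-0.1325186   0.18209946 -0.41650592  0.97219095  0.         -1.70331493]
```

Run:
```python
from h import *
bot.move_ptp([440,130,270],[np.pi,0,np.pi/2])
m=imaging.camera_model("wrist"); im=imaging.capture("wrist"); cv2.imwrite('pics/w1.png',im)
np.save('w1.npy',m,allow_pickle=True); print(bot.get_state()['t'],m['position'])
for n,p in dict(timer=[417.6,260.9,48],jar=[473,375,109],d1=[466,98,12],d0=[468.1,14.2,12],dm=[470,-69.5,12]).items(): print(n,w2px(m,p))
```

```text
1.875 [439.82728056 210.73000229 412.16819111]
timer [297.96935308  64.62204044]
jar [ 371.30324189 -134.77168552]
d1 [344.17994587 222.7681347 ]
d0 [344.50377802 287.81565528]
dm [344.62946399 345.45745436]
```

View pics/w1.png

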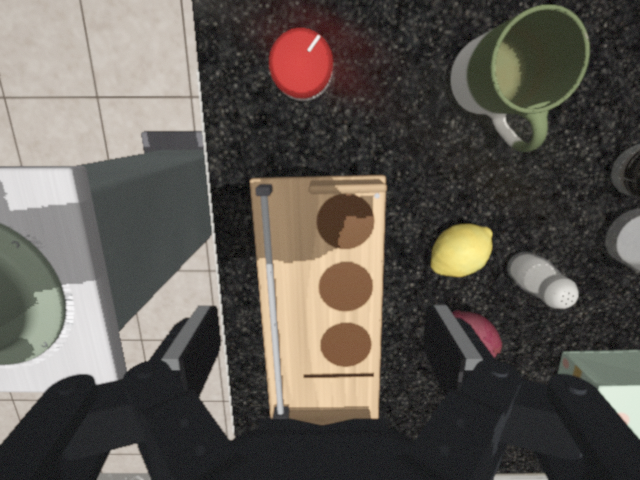

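The discs are at (345,221), (346,287) and (346,344) and the timer at about (301,62). All are within 2–4 px of the predictions.

Run:
```python
from h import *
m=np.load('w1.npy',allow_pickle=True).item(); im=cv2.imread('pics/w1.png')
for uv in [(345,221.5),(346,286.5),(346,344.5)]: print(px2w(m,uv,12))
mask=((im[...,2]>120)&(im[...,1]<60)&(im[...,0]<60)).astype('u1'); mask[150:]=0;mask[:,360:]=0;mask[:,:250]=0
x,y,w,h=cv2.boundingRect(mask);print(x,y,w,h, px2w(m,(x+w/2,y+h/2),40),px2w(m,(301,61),50))
crop(im,250,170,150,240,2.5,'pics/w1c.png')
```

```text
[466.92545983  99.53575954]
[469.91771589  16.00080867]
[471.77036776 -68.02696911]
269 28 64 70 [420.01806898 263.40587111] [420.57906747 263.66997239]
```

View pics/w1c.png

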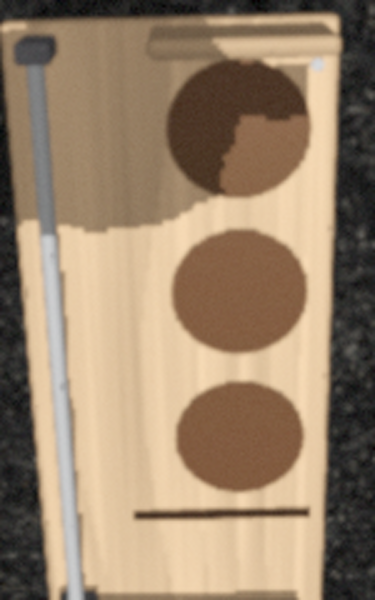

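```bash
cat >> h.py <<'E'
YAW=np.pi/2+0.026
C=np.array([469.3,15.6])
def disc(y): return C+y*np.array([-np.sin(.026),np.cos(.026)])
def st(s=''):
    q=bot.get_state(); print(s,round(q['t'],1),q['tcp_pos'].round(1),q['contact_force'].round(1),round(q['opening'],3))
def pick(p,z,zup,eff):
    bot.move_ptp([*p,zup],[np.pi,0,YAW]); bot.movel([*p,z],max_speed=150); st('pre')
    bot.grip(0,eff); st('grip')
def place(p,z,zup,clear):
    bot.move_ptp([*p,zup],[np.pi,0,YAW]); bot.movel([*p,z+4],max_speed=200)
    print(bot.movel([*p,z-2],max_speed=15,threshold=4)); st('down')
    bot.grip(1); st('open'); bot.movel([*p,clear],max_speed=150)
E
python3 - <<'E'
from h import *
p=np.array([420,263.2]); bot.grip(1)
pick(p,11,100,30); bot.movel([*p,110],max_speed=200); st('lift')
place(disc(-84),23,110,110)
E
```

```text
pre 3.7 [421.1 263.2  12. ] [0.2 0.4 0.2] 0.996
grip 4.1 [420.9 263.6  12.4] [-1.2 -1.1  7.1] 0.705
lift 4.7 [419.6 263.1 109.6] [-0.3 -0.  -1.1] 0.708
True
down 6.9 [472.5 -68.6  23.7] [ 0.7 -0.7  5.6] 0.702
open 7.3 [471.3 -68.2  22.6] [-1.  -0.7 -0.5] 1.001
```

Run:
```python
from h import *
bot.move_ptp([474,330,230],[np.pi,0,YAW]); bot.dwell(.1)
m=imaging.camera_model("wrist"); im=imaging.capture("wrist"); cv2.imwrite('pics/w2.png',im); np.save('w2.npy',m,allow_pickle=True)
st(); print(w2px(m,[473.5,375,109]),w2px(m,[473.5,375,0]))
```

```text
9.7 [474.4 328.8 229.6] [-0.5  0.1  0.6] 1.004
[322.20090805 169.65324486] [322.1584706  155.75441653]
```

View pics/w2.png

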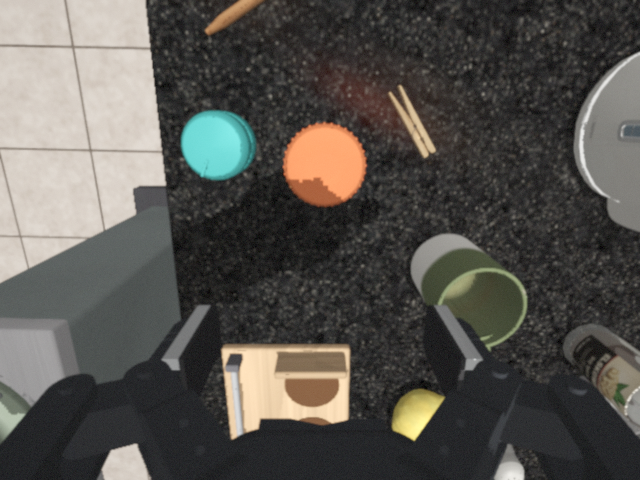

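The lid centre is at (325,164.5), with the turquoise decoy well clear. Next: pick the jar by the lid, then look at the mill.

Run:
```python
from h import *
m=np.load('w2.npy',allow_pickle=True).item()
p=px2w(m,(325,164.5),107); print(p)
pick(p,80,180,35); bot.movel([*p,200],max_speed=200); st('lift')
place(disc(0),92,200,230)
bot.move_ptp([390,-300,270],[np.pi,0,YAW]); bot.dwell(.1)
m=imaging.camera_model("wrist"); im=imaging.capture("wrist"); cv2.imwrite('pics/w3.png',im); np.save('w3.npy',m,allow_pickle=True)
st(); print(w2px(m,[390.5,-284.5,170]),w2px(m,[390.5,-284.5,0]))
```

```text
[475.47109156 378.5345907 ]
pre 10.9 [476.4 378.8  81.3] [ 0.7 -0.2  0.7] 1.002
grip 11.3 [476.1 379.1  81.5] [-1.6  0.   6.3] 0.703
lift 12.0 [474.8 378.1 198.8] [ 0.3  0.2 -1.4] 0.699
True
down 14.4 [470.1  15.5  92.9] [-1.5 -0.   4.2] 0.702
open 14.7 [468.7  15.9  91.8] [-0.3 -0.7  0.1] 1.0
 17.2 [ 390.5 -298.9  269.8] [ 0.1 -0.5 -0. ] 0.997
[322.36942733 219.49771372] [322.16286605 180.99518862]
```

View pics/w3.png

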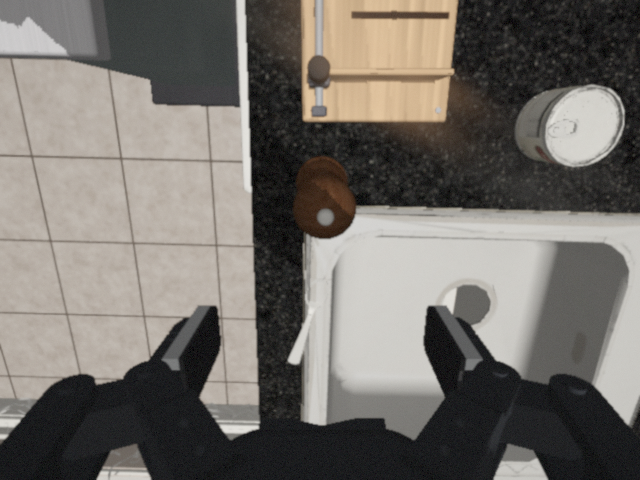

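Run:
```python
from h import *
m=np.load('w3.npy',allow_pickle=True).item()
p=px2w(m,(325.5,217),170); print(p,'knob',px2w(m,(318.5,62),82))
pick(p,123,240,40); bot.movel([*p,300],max_speed=150); st('lift')
d=disc(84)
bot.movel([*d,300],max_speed=180)
place(d,135.5,300,290)
bot.move_ptp([400,-80,300],[np.pi,0,YAW]); bot.dwell(.1)
m=imaging.camera_model("wrist"); im=imaging.capture("wrist"); cv2.imwrite('pics/w4.png',im); np.save('w4.npy',m,allow_pickle=True)
t=imaging.capture("top"); crop(t,330,225,150,80,5,'pics/t4.png')
st();
```

```text
[ 392.64757309 -282.62536804] knob [ 384.22841792 -171.32374483]
pre 18.4 [ 393.3 -283.4  123.9] [ 0.1 -0.1  0.7] 0.999
grip 18.9 [ 393.2 -283.4  124.1] [-1.4  0.2  6.2] 0.539
lift 20.2 [ 392.2 -282.2  299. ] [ 0.5 -0.2 -2.4] 0.547
True
down 24.1 [468.   99.7 136.2] [-0.5 -0.1  4.3] 0.546
open 24.5 [466.6  99.5 134.8] [ 0.4 -0.3  0.6] 1.002
 26.7 [400.5 -79.  299.8] [-0.9  0.5  0.5] 0.999
```

View pics/w4.png

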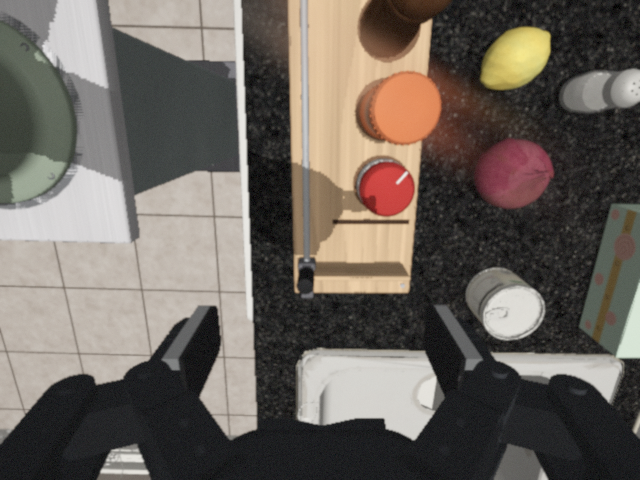

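Mill, jar and timer all stand upright in the row. The knob is at about (307,275) and the line at about (371,221). The stop isn't fully out: the knob is at y≈-170. Next I'll compute the line's position and grip the knob.

Run:
```python
from h import *
m=np.load('w4.npy',allow_pickle=True).item(); im=cv2.imread('pics/w4.png')
c,s=np.cos(.026),np.sin(.026)
rk=lambda x,y:C+np.array([c*x-s*y,s*x+c*y])
inv=lambda p:np.array([[c,s],[-s,c]])@(p-C)
print('line',[inv(px2w(m,uv,12)) for uv in [(334,221.5),(408,221.5)]],'target knob',rk(-90,-132))
print('pred knob px',w2px(m,[384.2,-171.3,82]),w2px(m,[384.2,-171.3,46]))
print('pred timer/jar/mill top', [w2px(m,[*disc(y),z]) for y,z in((-84,50),(0,110),(84,170))])
print([w2px(m,[*disc(y),12]) for y in (-84,0,84)])
a=cv2.resize(im[140:310,280:430],None,fx=4,fy=4,interpolation=3)[:600]
b=cv2.resize(cv2.imread('pics/t4.png'),(750,400))
cv2.imwrite('pics/c4.png',a[:600])
```

```text
line [array([ -55.93355818, -132.16499576]), array([  36.84333978, -132.05681059])] target knob [ 382.76203163 -118.69512288]
pred knob px [304.92475464 283.82437594] [306.26853656 270.88841101]
pred timer/jar/mill top [array([386.01254124, 188.86747729]), array([403.15505461, 106.15805449]), array([432.42580101, -35.68949157])]
[array([380.63279744, 183.20256571]), array([384.45338238, 109.63950777]), array([388.73082177,  26.27393621])]
```

View pics/c4.png

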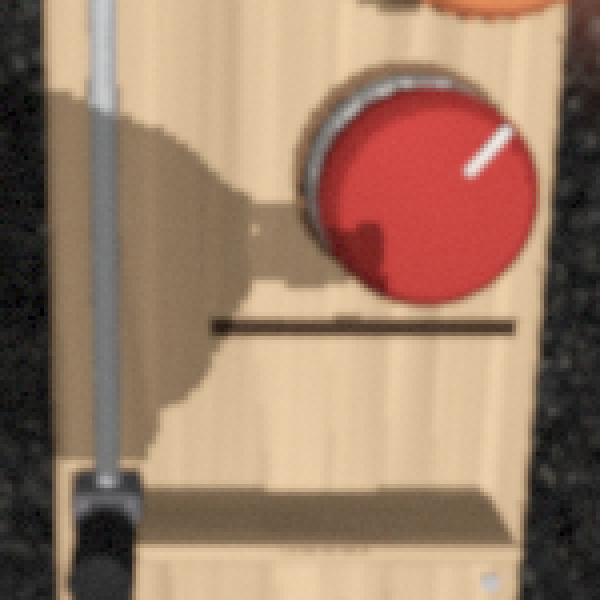

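View pics/t4.png

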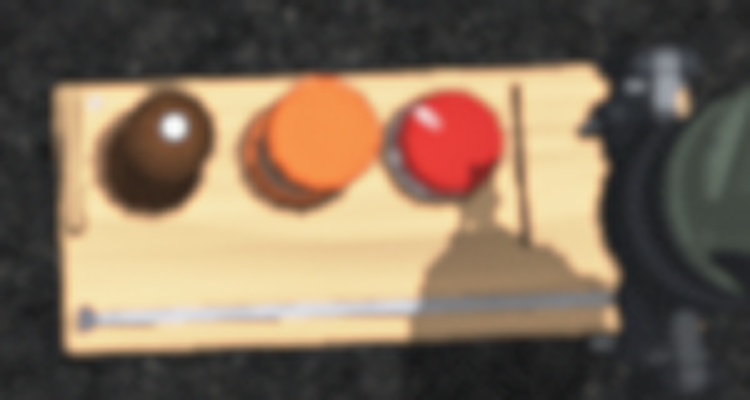

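The knob top in the crop is at about (305.6,283.6), which matches the prediction. The line reads at rack y = -132.1, so the frame is confirmed. Next I'll grip across y and slide.

Run:
```python
from h import *
o=[np.pi,0,0.026]; k=np.array([384.3,-171.3]); g=np.array([382.76,-118.7])
bot.grip(.55); bot.move_ptp([*k,150],o); bot.movel([*k,53],max_speed=120); st('at')
bot.grip(0,25); st('grip')
bot.movel([*g,53],max_speed=50); bot.dwell(.3); st('slid')
e=bot.get_state()['tcp_pos'][:2]
g2=g+(g-e); bot.movel([*g2,53],max_speed=20); bot.dwell(.3); st('corr')
bot.grip(.5); st('rel'); bot.movel([*g2,200],max_speed=150)
bot.move_ptp([420,-190,300],[np.pi,0,YAW]); bot.dwell(.1)
m=imaging.camera_model("wrist"); im=imaging.capture("wrist"); cv2.imwrite('pics/w5.png',im); np.save('w5.npy',m,allow_pickle=True)
crop(im,250,0,200,260,2.3,'pics/c5.png'); st()
```

```text
at 29.4 [ 384.8 -171.6   53.5] [0.7 0.4 0.5] 0.55
grip 29.7 [ 385.  -172.    53.8] [-1.  -0.4  6.5] 0.225
slid 31.2 [ 383.6 -119.1   53.8] [-0.   0.2  6.2] 0.227
corr 31.8 [ 383.6 -119.    53.8] [ 2.8 -0.   6.4] 0.22
rel 32.1 [ 381.1 -117.8   52.6] [1.  0.4 0.2] 0.5
 34.9 [ 419.8 -189.8  299.7] [0.2 0.6 0. ] 0.498
```

View pics/c5.png

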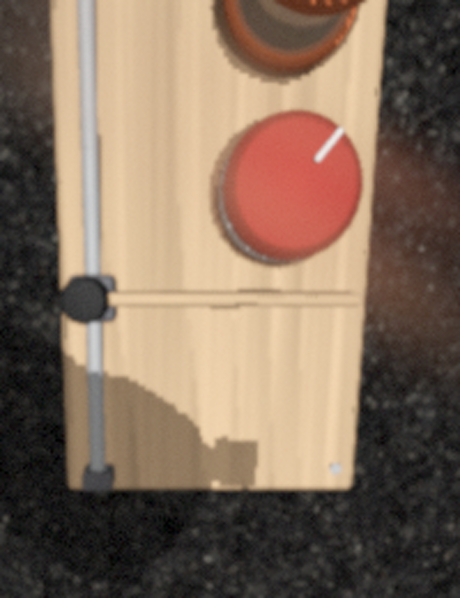

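Run:
```python
from h import *
c,s=np.cos(.026),np.sin(.026); inv=lambda p:np.array([[c,s],[-s,c]])@(p-C)
m=np.load('w5.npy',allow_pickle=True).item()
f=lambda x,y:(250+x/2.3-.3,y/2.3-.3)
print('plate',inv(px2w(m,f(230,292),60)),inv(px2w(m,f(230,305),60)),'knob',inv(px2w(m,f(83,299),82)))
out=[]
for y,yc in((-84,-68.4),(0,15.6),(84,99.6)):
    d=disc(y); bot.move_ptp([d[0],d[1]-85,320],[np.pi,0,YAW]); bot.dwell(.1)
    m=imaging.camera_model("wrist"); im=imaging.capture("wrist"); cv2.imwrite(f'pics/v{y}.png',im)
    u,v=w2px(m,[*d,12]); u0,v0=int(u)-52,max(int(v)-75,0); out.append(cv2.resize(im[v0:v0+150,u0:u0+104],None,fx=2.5,fy=2.5,interpolation=3))
    h=out[-1]; th=np.linspace(0,2*np.pi,200)
    pts=np.array([w2px(m,[d[0]+34*np.cos(a),d[1]+34*np.sin(a),12]) for a in th]); print(y,u,v)
    cv2.polylines(h,[((pts-[u0,v0]+.5)*2.5-.5).round().astype(int)],True,(255,255,0),1)
cv2.imwrite('pics/v.png',np.hstack(out)); st()
```

```text
plate [ -26.29073041 -129.16302457] [ -26.16202836 -134.72941378] knob [ -89.77335054 -131.62101683]
-84 324.40011194340303 117.01353512890802
0 323.59058907705054 116.03556320894852
84 323.25545786143164 115.87476073761371
 36.6 [467.3  13.4 319.9] [ 0.9  0.4 -0. ] 0.501
```

View pics/v.png

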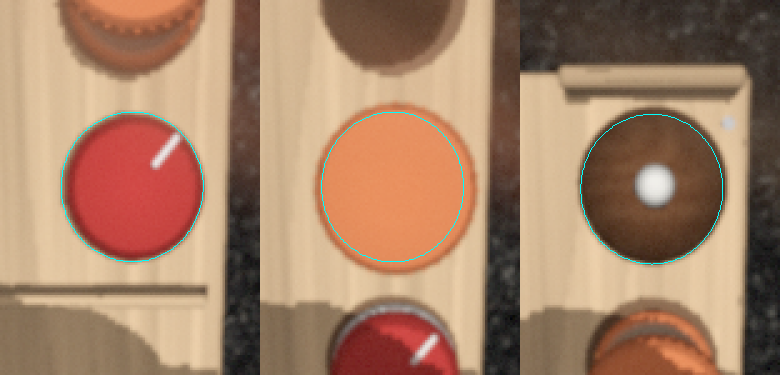

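Run:
```python
from h import *
im=cv2.imread('pics/v-84.png'); crop(im,230,100,160,115,5,'pics/s.png')
```

```text
(no output)
```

View pics/s.png

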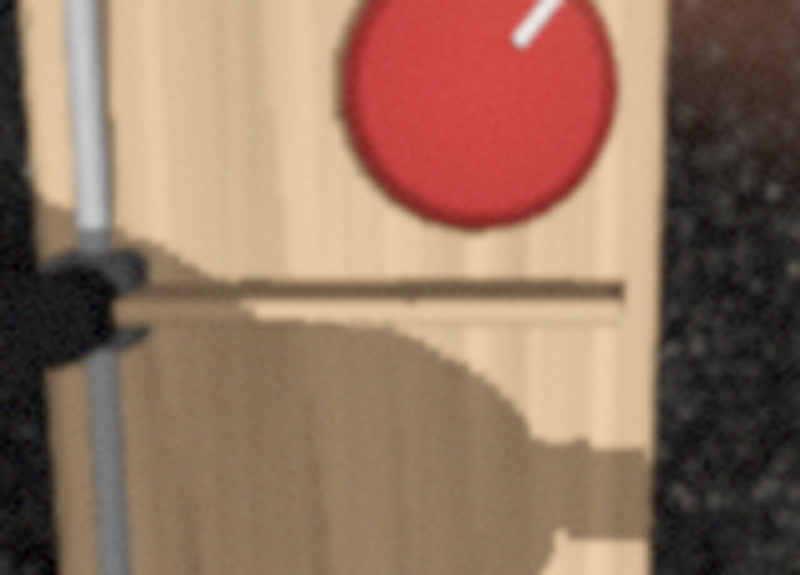

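Run:
```python
from h import *
c,s=np.cos(.026),np.sin(.026); rk=lambda x,y:C+np.array([c*x-s*y,s*x+c*y])
d=disc(-84); bot.move_ptp([d[0],d[1]-85,320],[np.pi,0,YAW]); bot.dwell(.1)
m=imaging.camera_model("wrist")
for y,z in((-129,12),(-135,12),(-129,14),(-129,60),(-135,60)): print(y,z,(w2px(m,[*rk(0,y),z])-[230,100])*5+2)
print(w2px(m,[*d,12]))
```

```text
-129 12 [469.98712908 281.44743902]
-135 12 [469.95113833 306.07231638]
-129 14 [470.02649129 282.19706545]
-129 60 [471.03640957 301.4309046 ]
-135 60 [470.99136558 328.79581395]
[323.65317815 117.60810961]
```

The plate edges match the prediction for a stop on the line to within a millimetre or two. Everything is released and clear, so I'll hand in.

```bash
python3 -c "
from h import *
bot.dwell(.3); st(); bot.sign_off()"
```

```text
37.7 [ 471.6 -152.6  320.1] [-0.7  0.   0.1] 0.501
the job is handed in; nothing more can be done
```

The job is handed in, at 37.7 s of the 104 s allowed. The mill stands on the disc at the mug end (rack y +84), the jar on the middle disc and the timer on the disc at y -84. The stop is slid onto the dark line.

**Centring:** Close wrist pictures show all three upright. The timer and mill look centred on their discs, and the jar's lid looks about 2 mm off, partly from the camera angle.

**Stop:** Its plate reads at rack y about -132 mm and its knob at -131.6 mm, against -132 mm for the line. From the first pictures, the stop did not start fully out; it was already about 17 mm in.

**Disagreement:** The top and wrist cameras differed by 2 to 4 mm on where the objects stood. I picked from the wrist readings and used mainly the wrist's frame for placing.

**Mug and tin:** The arm never went near either of them. I did not measure their positions again at the end.

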